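Seat a core plug on its stop against the clamp's spring ejector and hold it for clamping

ROBOT

A 6-joint arm with a two-finger parallel gripper is mounted at the origin on a cart in front of the work surface, level with it; the furniture and walls round the work are solid. World frame = base frame: x ahead of the robot, y to its left, z up, the work surface at z = 0. Lengths are in m, angles in rad, forces in N, time in s.
With the tool pointing down it reaches from about 0.35 to 0.85 m from the base axis. Payload 8.1 kg.
Tool frame: the origin (TCP) lies midway between the tips of the shut fingers; the grasp point (between the pads) lies 19 mm behind it (grip_point_offset is the z of the grasp point in the tool frame, in m); z points along the fingers, y is the line along which they close (so a half turn about z gives the same grasp; the last joint's range is limited). The gripper opens to 85 mm and grips with 20 to 120 N. Pads are 22 mm wide; open, the fingers measure 114 mm over their backs; the gripper's body (76 mm by 85 mm) begins 54 mm behind the grasp point. The pads swing forward as they close: fully open they stand 13 mm farther back than shut.
Start: joints at [-1.195, 0.13, 1.488, -0, 1.523, -0.085], TCP at [0.267, -0.537, 0.231] pointing down, gripper open.
Joint ranges: [-2.96, 2.96], [-0.89, 2.26], [0.02, 2.5], [-1.34, 4.48], [0, 2.73], [-2.66, 2.66]. Speed limits (rad/s): [2.39, 2.39, 2.79, 3.14, 3.14, 3.14].

INTERFACE

Orientations are given as a rotation vector (axis times angle).
In Python, from plant import * gives the robot as it stands.
- The arm moves only by the tool move_arm, never from a script. Its arguments are lists of equal length, an entry for each row: "gripper": the opening, from 0 (shut) to 1 (fully open); "xyz": the shift along the tool's x, y, z scaled (see below), a list of three; "turn": the turn about the tool's z scaled (see below). In form: {"gripper": [gripper, ...], "xyz": [[dx, dy, dz], ...], "turn": [turn, ...]}. A call has 1 to 20 rows; each row is the pose to reach, as a shift and turn from the pose commanded when the call began, along the tool's axes at that moment; what a row does not reach only later rows make up. The controller multiplies each number of a shift by 0.6 m and each number of a turn by 45 degrees. A row lasts 1/8 s, in which the tool goes at most 62.5 mm and 10.7 degrees, less where a joint would pass 70% of its speed; a pose out of reach is approached as far as the arm can. A call with a number of a shift or a turn outside -1 to 1 is refused whole. A call with a gripper value outside its range is refused whole. The fingers move at their own pace and stop on an object; the grip force is fixed at half the most. Time passes only in rows, so rows that repeat a pose let the fingers close. It gives the time, the measured TCP pose, the force, the opening and the grip force at its end, in the units of the state.
- state(): the state, without advancing time (a new reading comes with each control period).
- snapshot(name): name is "side" or "top" or "wrist"; returns a dict with "frame" (480x640x3 uint8, red, green, blue), "intrinsics" (3x3 intrinsics, pixels), "rvec" (rotation vector, rad) and "tvec" (3), from world to camera coordinates, as OpenCV has them. Camera axes: x right, y down, z forward; pixel columns grow to the right and rows downward; lengths in m; the calibration is good to about 2 mm. A picture is of the moment at which its call begins. There is no depth.
- finish_job(): hands the job in; it is judged then, once.
Trained networks look in the newest picture that a camera, given by its name, has taken for a name from the list of things; names that differ only in an ending like _2 or _b are one class to them, and where a whole thing is asked for, a point or a joint stands for the part that bears it (a point fixed in the world has none). Each returns a list of dicts, best first, with "score" (0 to 1); they miss things now and then, are a little off and sometimes report something else, mostly with a low value. They report only what shows in the picture. A call takes as long as a camera call. They do not tell look-alikes from the thing itself.
- spot_in(camera, name): "point" ([column, row] in pixels, amid what is visible of it).
- spot_point(camera, name): "point" ([column, row] in pixels: a listed point, or the origin of a listed thing).
The state is a dict: "t": time; "joint_positions": joint angles; "dq": joint speeds; "joint_torque": joint torques, N m; "eef_pos": TCP position; "eef_rot": TCP orientation; "ft_force": force on the tool from outside, world axes, zero at the start; "moment": the same for the moment, N m; "finger_gap": opening from 0.0 (shut) to 1.0 (fully open); "grasp_force": force on a finger pad.
Only numpy, scipy, OpenCV 4.12 (cv2) and the standard library are available. Lean on these libraries where they do the work, as an engineer would, in place of code of your own. Each camera call takes 0.05 s, during which the arm holds its last target. There are 200 camera calls.

TASK

The rock core plug standing on the bench is next to be end-faced: put it upright into whichever of the two plug clamps is free, press it down against the spring ejector until it rests on the stop ring, and keep holding it pressed home, gently - finish in that position without letting go, so that I can turn the clamping lever. Leave the finished plug in the other clamp and the glass vial as they are.

Things in the scene. Friction and masses are not known exactly. Their poses are not given: they have to be found in the camera images.
- clamp_1: core-plug clamp 1, fixed: round grey body, dia. 62, on an 88 mm flange; flat steel face 62 mm above the bench; ears and black lever (to 98 mm from the axis, towards its -x) stay below the face. Upright bore, dia. 28, in the middle of the face, 28 mm deep to the stop ring. Origin: on the bore's axis, on the bench; z up along the bore. The clamps are alike; either may be the occupied one
- ejector_1 (a joint): spring ejector of clamp 1: flat pin, dia. 16 mm, in the middle of the bore. 0 = up, its top 48 mm above the bench (14 mm below the clamp's face); value = metres pressed down; 0.014 = level with the stop ring. Pushes up with 6 N at 0, 13 N at 0.014 (0.5 N per mm): a plug merely put in stands on it, and is lifted again when let go
- stop_ring_1: fixed steel stop ring at the bottom of the bore of clamp 1, the hard stop for a plug. Origin: on the bore's axis, on the ring's upper face, 34 mm above the bench (28 mm below the clamp's face)
- clamp_2: core-plug clamp 2, fixed: round grey body, dia. 62, on an 88 mm flange; flat steel face 62 mm above the bench; ears and black lever (to 98 mm from the axis, towards its -x) stay below the face. Upright bore, dia. 28, in the middle of the face, 28 mm deep to the stop ring. Origin: on the bore's axis, on the bench; z up along the bore. The clamps are alike; either may be the occupied one
- ejector_2 (a joint): spring ejector of clamp 2: flat pin, dia. 16 mm, in the middle of the bore. 0 = up, its top 48 mm above the bench (14 mm below the clamp's face); value = metres pressed down; 0.014 = level with the stop ring. Pushes up with 6 N at 0, 13 N at 0.014 (0.5 N per mm): a plug merely put in stands on it, and is lifted again when let go
- stop_ring_2: fixed steel stop ring at the bottom of the bore of clamp 2, the hard stop for a plug. Origin: on the bore's axis, on the ring's upper face, 34 mm above the bench (28 mm below the clamp's face)
- raw_plug: the core plug to be faced: banded grey stone cylinder, dia. 25 mm, 64 mm long, about 80 g, foot edge chamfered 2 mm; stands upright on the bench left or right of the clamps. Origin: centre of its underside, z up its axis. In a clamp it stands 50 mm above the face while the ejector is up, and 36 mm when on the stop ring (origin then 34 mm above the bench)
- ground_plug: a finished rock core plug: grey stone cylinder with bands, 25 mm in diameter, 56 mm long; stands loose in the bore of one of the two clamps on the raised ejector, 42 mm above the clamp's face. Origin: centre of its underside. To be left there
- vial: glass vial with white cap, 25 mm in diameter, 56 mm tall, standing on the bench at the side of the clamps where the raw plug is not. Origin: centre of its underside. To be left standing
There are look-alikes about, which are no part of the job. What is shaped like the raw_plug but blue is not meant.

How it is judged:
By the outcome, as a careful person would: the job done as asked, in the order asked, and still so for the second after the job is handed in, while the arm keeps its last pose, push and grip.
It also fails if it takes over 54 s, if anything falls off the work surface, if the arm or the gripper's body presses on something with over 40 N, if the wrist force passes 120 N, or if a joint passes its speed limit or range.

## Working session

There is one attempt and no reset: what is moved stays moved. The work goes in short steps, Python scripts to look and compute and a tool call to move; the robot and the scene stay as the last step left them, time stands still between calls to the robot, and variables do not carry over. Pictures are saved under pics/ and viewed, at most 10 in all, crops included, and the job is handed in when it is done.

Besides the shell and the picture viewer there is one more tool, called after "Request:" as name(argument=value, ...) on one line, values as JSON. move_arm: Moves the arm, as the interface text tells. Shifts and turns lie within -1 to 1; 1 stands for 0.6 m of shift or 45 degrees of turn. Its arguments: {"type":"object","properties":{"gripper":{"type":"array"},"xyz":{"type":"array"},"turn":{"type":"array"}},"required":["gripper","xyz","turn"]}

```bash
mkdir -p pics; cat > h.py <<'E'
from plant import *
import numpy as np, cv2
def snap(c,save=None):
    s=snapshot(c)
    if save: cv2.imwrite('pics/'+save,cv2.cvtColor(s['frame'],cv2.COLOR_RGB2BGR))
    R=cv2.Rodrigues(np.array(s['rvec'],float))[0]; t=np.array(s['tvec'],float).ravel(); K=np.array(s['intrinsics'],float)
    return dict(R=R,t=t,K=K,f=s['frame'])
def ray(c,p):
    d=c['R'].T@np.linalg.inv(c['K'])@np.array([p[0],p[1],1.]); return -c['R'].T@c['t'], d/np.linalg.norm(d)
def onz(c,p,z):
    o,d=ray(c,p); return o+d*(z-o[2])/d[2]
def proj(c,X):
    q=c['K']@(c['R']@np.array(X,float)+c['t']); return q[:2]/q[2]
def tri(c1,p1,c2,p2):
    (a,u),(b,v)=ray(c1,p1),ray(c2,p2)
    s=np.linalg.lstsq(np.c_[u,-v],b-a,rcond=None)[0]; A=a+u*s[0];B=b+v*s[1]
    return (A+B)/2,np.linalg.norm(A-B)
E
cat > a.py <<'E'
from h import *
np.set_printoptions(precision=4,suppress=True)
st=state(); print(st['t'],st['eef_pos'],st['eef_rot'],st['finger_gap'])
cs={}
for n in ['top','side']:
    cs[n]=snap(n,n+'0.png'); print(n,'cam at',-cs[n]['R'].T@cs[n]['t'])
    for k in ['raw_plug','ground_plug','vial','clamp_1','stop_ring_1']:
        for fn in (spot_in,spot_point):
            print(n,k,fn.__name__,[(np.round(d['point']).astype(int).tolist(),round(d['score'],2),onz(cs[n],d['point'],0)[:2].round(3).tolist()) for d in fn(n,k)])
a=np.hstack([cs['top']['f'],cs['side']['f']])
E
python3 a.py
```

```text
0.0 [ 0.2666 -0.5369  0.2302] [-3.0568 -0.717   0.0004] 1.0008851805072163
top cam at [ 0.3982 -0.0173  1.0457]
top raw_plug call [([471, 239], 0.74, [0.529, -0.373]), ([443, 244], 0.51, [0.52, -0.308])]
top raw_plug call [([466, 240], 0.66, [0.528, -0.362]), ([439, 246], 0.57, [0.514, -0.299])]
top ground_plug call [([352, 210], 0.56, [0.6, -0.104])]
top ground_plug call [([352, 215], 0.75, [0.588, -0.102])]
top vial call [([175, 271], 0.7, [0.465, 0.296])]
top vial call [([178, 273], 0.53, [0.461, 0.289])]
top clamp_1 call [([247, 252], 0.79, [0.505, 0.136]), ([343, 221], 0.69, [0.575, -0.083]), ([173, 270], 0.48, [0.467, 0.3])]
top clamp_1 call [([250, 252], 0.94, [0.506, 0.129]), ([349, 215], 0.64, [0.588, -0.095])]
top stop_ring_1 call []
top stop_ring_1 call [([250, 250], 0.46, [0.51, 0.13])]
side cam at [0.2499 0.8748 0.7884]
side raw_plug call [([340, 168], 0.79, [0.519, -0.343])]
side raw_plug call [([340, 176], 0.74, [0.511, -0.307]), ([336, 164], 0.71, [0.533, -0.358])]
side ground_plug call [([284, 192], 0.74, [0.624, -0.205])]
side ground_plug call [([282, 203], 0.5, [0.615, -0.16])]
side vial call [([284, 357], 0.84, [0.474, 0.272])]
side vial call [([288, 364], 0.57, [0.462, 0.285])]
side clamp_1 call [([294, 291], 0.62, [0.504, 0.111]), ([290, 217], 0.55, [0.581, -0.115])]
side clamp_1 call [([286, 220], 0.74, [0.587, -0.101]), ([288, 294], 0.63, [0.512, 0.121])]
side stop_ring_1 call [([292, 290], 0.61, [0.507, 0.111])]
side stop_ring_1 call []
```

View pics/top0.png

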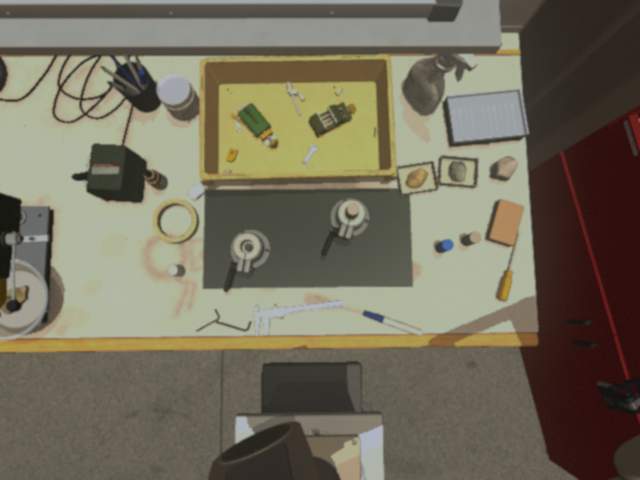

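```bash
python3 - <<'E'
import cv2,numpy as np
t=cv2.imread('pics/top0.png');s=cv2.imread('pics/side0.png')
a=cv2.resize(t[205:285,410:510],(500,400),interpolation=3);b=cv2.resize(s[130:210,300:375],(280,299),interpolation=3)
o=np.zeros((400,780,3),np.uint8);o[:,:500]=a;o[:299,500:]=b;cv2.imwrite('pics/crop0.png',o)
E
```

```text
(no output)
```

View pics/side0.png

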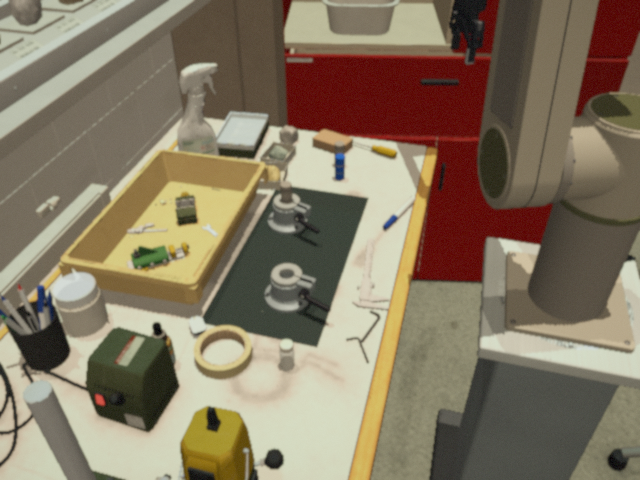

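View pics/crop0.png

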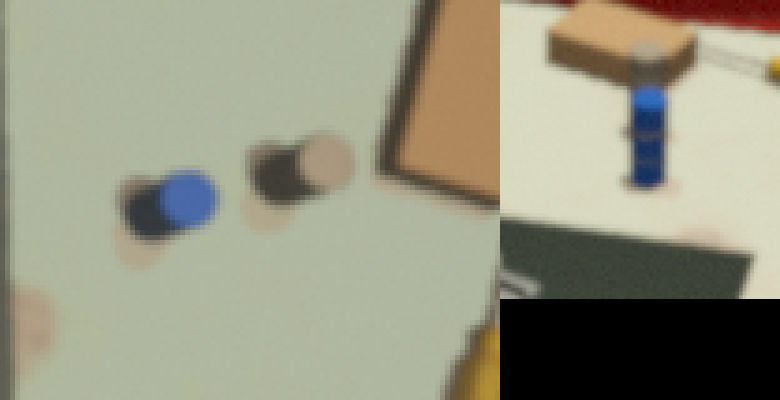

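Candidates are blue at top (443,244) and grey at (471,239). The grey stone one is the raw plug, because the task rules out blue, and the crop confirms it. The clamp at top (250,252) shows an open bore, so it is free. The clamp at (350,212) holds the ground plug, and the vial is at (176,271).

```bash
cat > b.py <<'E'
from h import *
np.set_printoptions(precision=4,suppress=True)
t=snap('top');s=snap('side');w=snap('wrist')
print('plug top centre by top cam z=.064',onz(t,(475.4,237.4),.064))
print('tri plug top',tri(t,(475.4,237.4),s,(300+147*75/280,130+48*75/280)))
print('clamp free bore z=.062',onz(t,(249.5,246),.062), 'spot', tri(t,(250,251),s,(291,292)))
R=cv2.Rodrigues(np.array(state()['eef_rot']))[0]; c=-w['R'].T@w['t']
print('R',R); print('cam in tool',R.T@(c-state()['eef_pos']), 'cam axes in tool',R.T@w['R'].T, w['K'])
E
python3 b.py
```

```text
plug top centre by top cam z=.064 [ 0.5252 -0.361   0.064 ]
tri plug top (array([ 0.5264, -0.3616,  0.0621]), np.float64(0.0018561896842975074))
clamp free bore z=.062 [0.5123 0.1219 0.062 ] spot (array([0.5059, 0.1275, 0.0119]), np.float64(0.0019507257793601196))
R [[ 0.8957  0.4447 -0.    ]
 [ 0.4447 -0.8957  0.    ]
 [-0.     -0.     -1.    ]]
cam in tool [ 0.0853  0.0004 -0.1435] cam axes in tool [[ 0.0008 -0.9457 -0.3251]
 [ 1.      0.0009 -0.0003]
 [ 0.0005 -0.3251  0.9457]] [[341.7455   0.     318.2855]
 [  0.     341.7455 236.2171]
 [  0.       0.       1.    ]]
```

Request:
move_arm(gripper=[1,1,1,1,1,1,1,1,1,1], xyz=[[0.1,-0.014,0],[0.2,-0.03,0],[0.3,-0.04,0],[0.4,-0.055,0],[0.5,-0.07,0],[0.517,-0.071,0],[0.517,-0.071,0],[0.517,-0.071,0],[0.517,-0.071,0],[0.517,-0.071,0]], turn=[-0.2,-0.4,-0.6,-0.8,-1,-1,-1,-1,-1,-1])

```text
t: 2.5
eef_pos: [0.525, -0.3622, 0.2314]
eef_rot: [2.553, 1.831, -0.0]
ft_force: [-0.1, 0.4, 0.6]
finger_gap: 0.998
grasp_force: 0.0
```

```bash
cat > c.py <<'E'
from h import *
np.set_printoptions(precision=4,suppress=True)
import sys
w=snap('wrist',sys.argv[1]); st=state(); R=cv2.Rodrigues(np.array(st['eef_rot']))[0]
print(st['t'],st['eef_pos'],R[:,1],st['ft_force'],st['finger_gap'])
print('proj top',proj(w,[.526,-.361,.064]),'foot',proj(w,[.526,-.361,0]))
for k in ['raw_plug','stop_ring_1']:
    for fn,n in((spot_in,'in'),(spot_point,'pt')): print(k,n,[(np.round(d['point'],1).tolist(),round(d['score'],2)) for d in fn('wrist',k)])
E
python3 c.py w1.png
```

```text
2.55 [ 0.5251 -0.362   0.2314] [ 0.9473 -0.3203  0.0001] [-0.8404 -0.1906 -0.1508] 1.0007959974807983
proj top [317.5661 212.3967] foot [317.6388 197.5347]
raw_plug in [([284.5, 150.3], 0.93), ([322.3, 204.4], 0.64)]
raw_plug pt [([321.9, 195.3], 0.85), ([290.2, 145.6], 0.63)]
stop_ring_1 in []
stop_ring_1 pt []
```

View pics/w1.png

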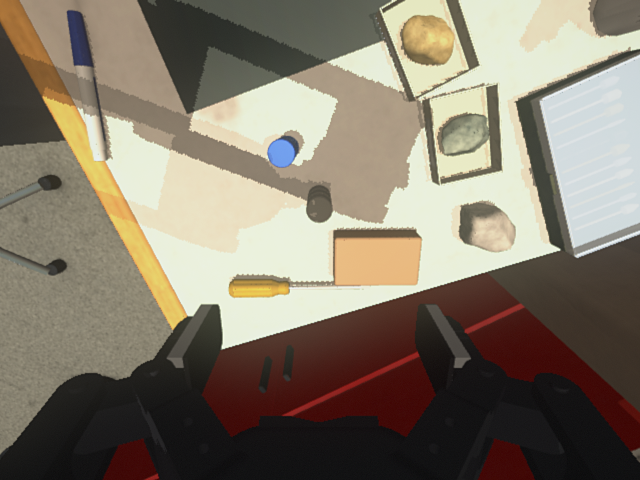

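```bash
python3 - <<'E'
import cv2
a=cv2.imread('pics/w1.png')[180:230,290:350];a=cv2.convertScaleAbs(a,alpha=1.6)
cv2.imwrite('pics/crop1.png',cv2.resize(a,(720,600),interpolation=cv2.INTER_CUBIC))
E
```

```text
(no output)
```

View pics/crop1.png

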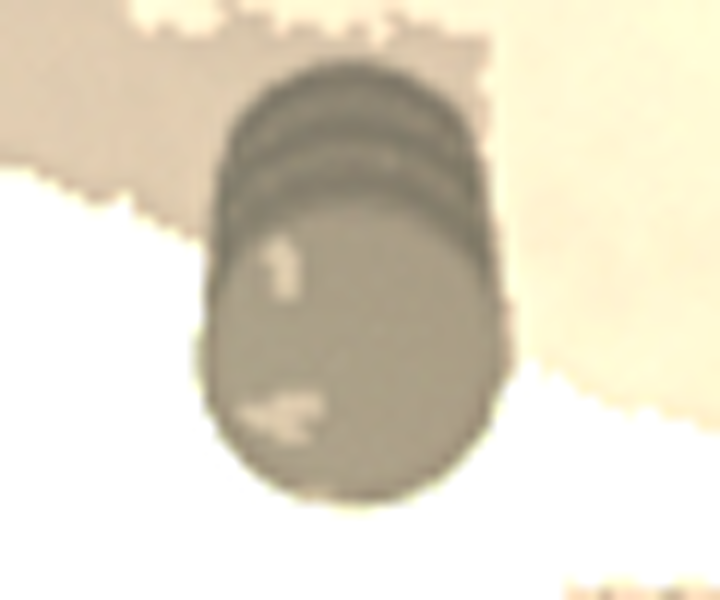

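```bash
cat > d.py <<'E'
from h import *
np.set_printoptions(precision=4,suppress=True)
w=snap('wrist');t=snap('top');s=snap('side')
p=onz(w,(319.7,209.2),.064); print(p, tri(w,(319.7,209.2),t,(475.4,237.4)),tri(w,(319.7,209.2),s,(339.4,142.9)))
st=state();R=cv2.Rodrigues(np.array(st['eef_rot']))[0]
for g in (p,): 
    g=np.array([g[0],g[1],.032]); print(R.T@(g-st['eef_pos'])/.6)
# brick/blue checks: finger positions in image
E
python3 d.py
```

```text
[ 0.5295 -0.3579  0.064 ] (array([ 0.5276, -0.3628,  0.0526]), np.float64(0.004551011334772882)) (array([ 0.5281, -0.3586,  0.0632]), np.float64(0.0029023099800174795))
[0.0073 0.0042 0.3322]
```

Request:
move_arm(gripper=[1,1,1,1,1,1], xyz=[[0.007,0.004,0.06],[0.007,0.004,0.12],[0.007,0.004,0.17],[0.007,0.004,0.17],[0.007,0.004,0.17],[0.007,0.004,0.17]], turn=[0,0,0,0,0,0])

```text
t: 3.65
eef_pos: [0.5304, -0.359, 0.1317]
eef_rot: [2.548, 1.831, 0.001]
ft_force: [-0.4, 0.4, 0.1]
finger_gap: 1.004
grasp_force: 0.0
```

```bash
python3 c.py w2.png; python3 - <<'E'
import cv2
a=cv2.imread('pics/w2.png')[150:330,200:440];a=cv2.convertScaleAbs(a,alpha=1.3)
cv2.imwrite('pics/crop2.png',cv2.resize(a,(720,540),interpolation=cv2.INTER_CUBIC))
E
```

```text
3.7 [ 0.5303 -0.3589  0.1315] [ 0.9478 -0.3189  0.003 ] [ 0.364  -0.3249  0.0797] 1.00316474743669
proj top [310.81   257.9717] foot [312.0811 228.7087]
raw_plug in [([263.9, 171.6], 0.87)]
raw_plug pt [([272.0, 162.0], 0.87), ([317.1, 225.7], 0.6)]
stop_ring_1 in []
stop_ring_1 pt []
```

View pics/crop2.png

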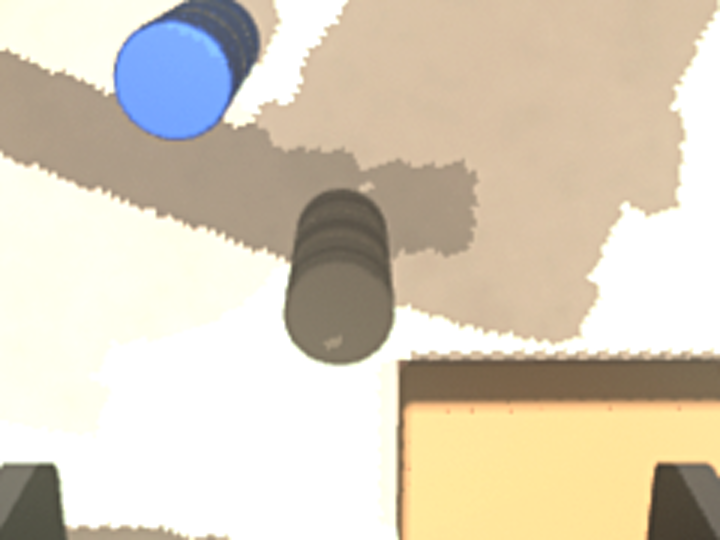

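```bash
cat > d.py <<'E'
from h import *
np.set_printoptions(precision=4,suppress=True)
w=snap('wrist');st=state();R=cv2.Rodrigues(np.array(st['eef_rot']))[0]
p=onz(w,(313,253.3),.064); f=onz(w,(313.3,229.5),0)
print('top',p,'foot',f,'brick edge',onz(w,(340,270),0),onz(w,(340,284),.03))
print(proj(w,[*p[:2],0]))
print(R.T@(np.r_[p[:2],.032]-st['eef_pos'])/.6)
E
python3 d.py
```

```text
top [ 0.5278 -0.357   0.064 ] foot [ 0.5259 -0.3607  0.    ] brick edge [ 0.536  -0.4034  0.    ] [ 0.5348 -0.4013  0.03  ]
[313.9922 224.7957]
[ 0.0012 -0.0036  0.163 ]
```

Request:
move_arm(gripper=[1,1,1,1,1,1,1,0,0,0,0,0,0,0,0], xyz=[[0,-0.004,0.04],[0,-0.004,0.08],[0,-0.004,0.12],[0,-0.004,0.15],[0,-0.004,0.164],[0,-0.004,0.164],[0,-0.004,0.164],[0,-0.004,0.164],[0,-0.004,0.164],[0,-0.004,0.164],[0,-0.004,0.164],[0,-0.004,0.164],[0,-0.004,0.164],[0,-0.004,0.164],[0,-0.004,0.164]], turn=[0,0,0,0,0,0,0,0,0,0,0,0,0,0,0])

```text
t: 5.82
eef_pos: [0.5273, -0.3575, 0.0313]
eef_rot: [2.551, 1.833, 0.0]
ft_force: [-0.4, 1.7, 4.8]
finger_gap: 0.273
grasp_force: 59.2
```

Request:
move_arm(gripper=[0,0,0,0,0,0,0,0,0,0,0,0,0,0,0,0,0,0,0], xyz=[[0,0,-0.04],[0,0,-0.1],[0,0,-0.18],[0,0,-0.25],[0,0,-0.3],[0.04,-0.015,-0.3],[0.11,-0.041,-0.3],[0.19,-0.071,-0.3],[0.27,-0.102,-0.3],[0.35,-0.132,-0.3],[0.43,-0.162,-0.3],[0.51,-0.192,-0.3],[0.59,-0.222,-0.3],[0.66,-0.248,-0.3],[0.72,-0.271,-0.3],[0.752,-0.283,-0.3],[0.752,-0.283,-0.3],[0.752,-0.283,-0.3],[0.752,-0.283,-0.3]], turn=[0,0,0,0,0,0,0,0,0,0,0,0,0,0,0,0,0,0,0])

```text
t: 8.2
eef_pos: [0.51, 0.1235, 0.2107]
eef_rot: [-2.552, -1.832, 0.001]
ft_force: [0.5, -0.8, -0.4]
finger_gap: 0.274
grasp_force: 58.9
```

```bash
python3 c.py w3.png; python3 - <<'E'
from h import *
print(state()['joint_positions'],state()['grasp_force'],state()['finger_gap'])
E
```

```text
8.25 [0.5101 0.1235 0.2108] [ 0.9474 -0.3201 -0.0001] [-0.3884 -0.4731 -0.6536] 0.2737301107423429
proj top [446.39   551.5229] foot [431.1858 500.1827]
raw_plug in [([319.5, 326.8], 0.71)]
raw_plug pt [([320.1, 280.1], 0.76), ([428.1, 346.6], 0.44)]
stop_ring_1 in [([329.6, 209.3], 0.53)]
stop_ring_1 pt [([317.5, 202.8], 0.57)]
[ 1.40768452e-01 -6.30492127e-02  1.72314516e+00 -7.70512555e-06
  1.48135474e+00  4.66170441e-01] 58.91098319843877 0.2730073073425086
```

View pics/w3.png

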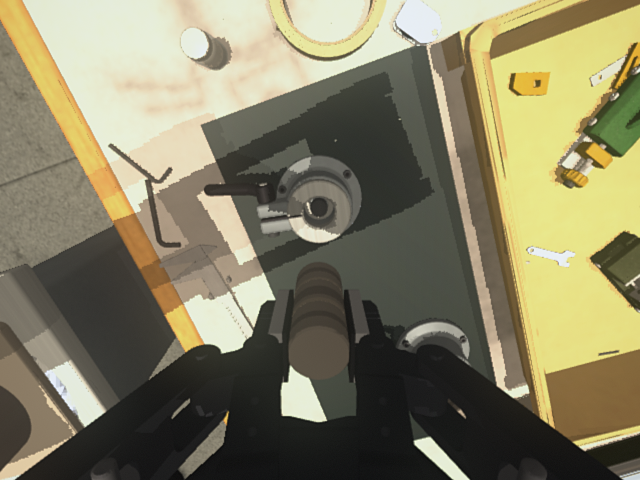

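```bash
cat > e.py <<'E'
from h import *
from scipy.optimize import minimize
np.set_printoptions(precision=4,suppress=True)
def circ(x,y,z,r,a0=0,a1=2*np.pi,n=180):
    a=np.linspace(a0,a1,n); return np.c_[x+r*np.cos(a),y+r*np.sin(a),np.full(n,z)]
def P(w,X):
    q=(w['K']@(w['R']@X.T+w['t'][:,None])); return (q[:2]/q[2]).T
def samp(g,p): return cv2.remap(g,p[:,0].astype(np.float32),p[:,1].astype(np.float32),1).ravel()
def score(w,g,x,y,z,r,a=(0,2*np.pi),d=.001):
    return np.mean(np.clip(samp(g,P(w,circ(x,y,z,r+d,*a)))-samp(g,P(w,circ(x,y,z,r-d,*a))),-60,60))
def best(w,g,x0,y0,z,r,sgn,a=(0,2*np.pi),span=.008):
    gs=np.arange(-span,span+1e-9,.0005)
    S=[(sgn*score(w,g,x0+i,y0+j,z,r,a),x0+i,y0+j) for i in gs for j in gs]; return np.array(max(S))
E
cat > f.py <<'E'
from e import *
w=snap('wrist');st=state();e=np.array(st['eef_pos']);R=cv2.Rodrigues(np.array(st['eef_rot']))[0]
g=cv2.GaussianBlur(cv2.cvtColor(w['f'],cv2.COLOR_RGB2GRAY),(3,3),0).astype(np.float32)
c0=onz(w,(319,208),.062); print('c0',c0)
print('bore',[best(w,g,*c0[:2],z,.014,1) for z in (.057,.062,.067)])
print('face',[best(w,g,*c0[:2],z,.031,-1) for z in (.057,.062,.067)])
# plug foot: far half of rim (towards tool +x)
th=np.arctan2(R[1,0],R[0,0]); zf=e[2]-.032
for z in (zf-.003,zf,zf+.003):
    b=best(w,g,*e[:2],z,.0115,-1,(th-1.3,th+1.3)); print('foot',z,b, 'tool off',(R.T@np.r_[b[1:]-e[:2],0])[:2])
print('eef',e)
o=w['f'].copy()
b=best(w,g,*c0[:2],.062,.014,1);f=best(w,g,*c0[:2],.062,.031,-1);p=best(w,g,*e[:2],zf,.0115,-1,(th-1.3,th+1.3))
k=5;cr=cv2.resize(o[140:255,250:390],None,fx=k,fy=k,interpolation=cv2.INTER_CUBIC);cr=cv2.convertScaleAbs(cr,alpha=1.3)
cr2=cv2.convertScaleAbs(cv2.resize(o[140:255+30,250:390],None,fx=k*0.8,fy=k*.8,interpolation=cv2.INTER_CUBIC),alpha=1.4); k*=.8
for q,z,r,col in((b,.062,.014,(255,0,0)),(f,.062,.031,(0,255,0)),(p,zf,.0115,(0,255,255))):
    pts=(P(w,circ(q[1],q[2],z,r))+.5-[250,140])*k-.5; cv2.polylines(cr2,[np.round(pts).astype(np.int32)],True,col,1)
cv2.imwrite('pics/crop3.png',cv2.cvtColor(cr2,cv2.COLOR_RGB2BGR)); print(cr2.shape)
E
python3 f.py
```

```text
c0 [0.5152 0.1333 0.062 ]
bore [array([28.1581,  0.5132,  0.1263]), array([29.2506,  0.5137,  0.1273]), array([30.1586,  0.5147,  0.1288])]
face [array([24.6634,  0.5132,  0.1298]), array([21.472 ,  0.5122,  0.1323]), array([18.5882,  0.5122,  0.1338])]
foot 0.17592518979456057 [12.8356  0.5146  0.1286] tool off [0.0057 0.0028]
foot 0.17892518979456057 [13.0571  0.5151  0.1296] tool off [0.0068 0.003 ]
foot 0.18192518979456057 [13.2293  0.5156  0.1306] tool off [0.0079 0.0031]
eef [0.5101 0.1241 0.2109]
(580, 560, 3)
```

View pics/crop3.png

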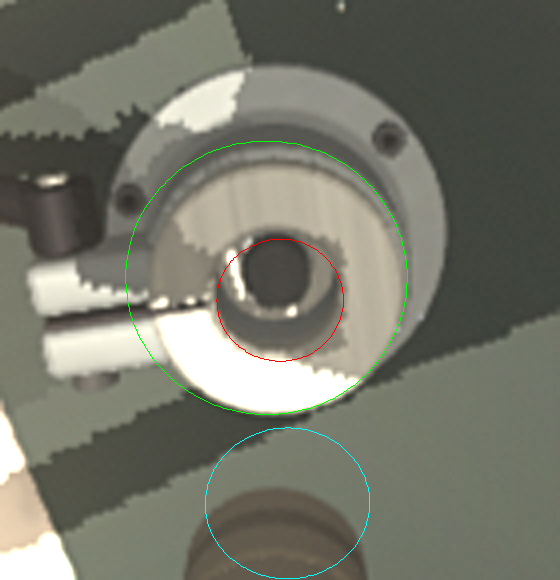

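Request:
move_arm(gripper=[0,0,0,0,0,0,0,0], xyz=[[-0.03,0,0.04],[-0.05,0,0.08],[-0.05,0,0.12],[-0.05,0,0.143],[-0.05,0,0.143],[-0.05,0,0.143],[-0.05,0,0.143],[-0.05,0,0.143]], turn=[0,0,0,0,0,0,0,0])

```text
t: 9.5
eef_pos: [0.501, 0.0961, 0.1259]
eef_rot: [2.551, 1.833, 0.002]
ft_force: [-1.3, 0.1, -0.9]
finger_gap: 0.273
grasp_force: 58.9
```

```bash
cat > g.py <<'E'
from e import *
w=snap('wrist','w4.png');st=state();e=np.array(st['eef_pos']);R=cv2.Rodrigues(np.array(st['eef_rot']))[0]
np.savez('w4.npz',**w,e=e,Rt=R); print(e,st['ft_force'])
c0=onz(w,(320.1,213.6),.062)
C=np.array([.5125,.1285]); print('C proj',proj(w,[*C,.062]),'foot proj',proj(w,[*e[:2],e[2]-.032]))
o=cv2.convertScaleAbs(w['f'],alpha=1.3); u=proj(w,[*C,.062]).astype(int); x0,y0=u[0]-66,u[1]-60;k=6
cr=cv2.resize(o[y0:y0+100,x0:x0+132],None,fx=k,fy=k,interpolation=cv2.INTER_CUBIC); print(x0,y0,cr.shape)
for z,r,col in((.062,.014,(255,0,0)),(.062,.031,(0,255,0)),):
    pts=(P(w,circ(*C,z,r,n=40))+.5-[x0,y0])*k-.5
    for q in pts: cv2.circle(cr,tuple(int(v) for v in q),1,col,-1)
zf=e[2]-.032
for z,r,col in((zf,.0105,(0,255,255)),(zf+.002,.0125,(255,0,255))):
    pts=(P(w,circ(*e[:2],z,r,n=40))+.5-[x0,y0])*k-.5
    for q in pts: cv2.circle(cr,tuple(int(v) for v in q),1,col,-1)
cv2.imwrite('pics/crop4.png',cv2.cvtColor(cr,cv2.COLOR_RGB2BGR))
E
python3 g.py
```

```text
[0.5009 0.0961 0.1257] [-0.2327  0.4007 -1.6598]
C proj [317.2402 204.4323] foot proj [315.9239 276.8951]
251 144 (600, 792, 3)
```

View pics/crop4.png

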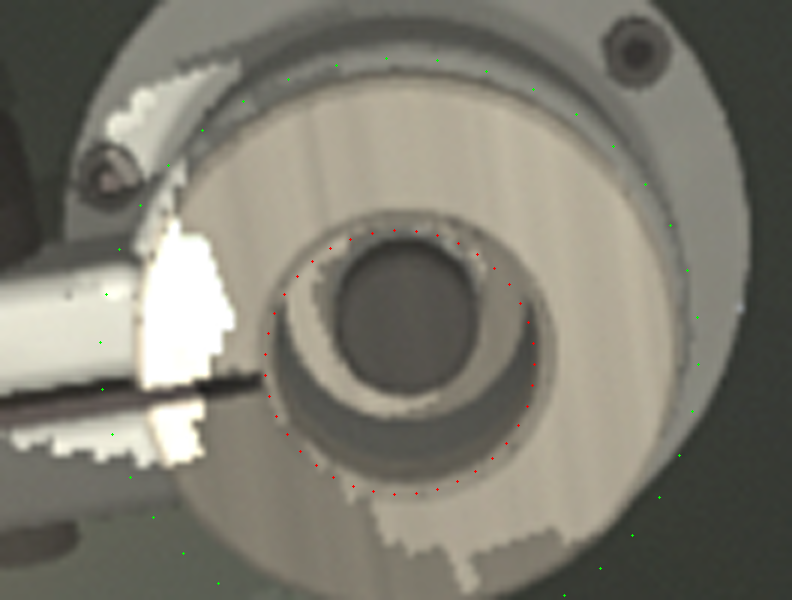

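```bash
cat > g2.py <<'E'
from e import *
w=dict(np.load('w4.npz'));e=w['e'];R=w['Rt']
B=onz(w,(318.7,202.8),.062);print('bore',B)
x0,y0,k=250,235,6
cr=cv2.resize(cv2.convertScaleAbs(w['f'],alpha=1.5)[y0:y0+100,x0:x0+132],None,fx=k,fy=k,interpolation=cv2.INTER_CUBIC)
zf=e[2]-.032
for z,r,col in((zf,.0105,(0,255,255)),(zf+.002,.0125,(255,0,255)),(zf+.03,.0125,(0,255,0))):
    pts=(P(w,circ(*e[:2],z,r,n=48))+.5-[x0,y0])*k-.5
    print(z,pts.min(0),pts.max(0))
    for q in pts: cv2.circle(cr,tuple(int(v) for v in q),1,col,-1)
cv2.imwrite('pics/crop5.png',cv2.cvtColor(cr,cv2.COLOR_RGB2BGR))
E
python3 g2.py
```

```text
bore [0.5137 0.1292 0.062 ]
0.09369771574651403 [286.8777 151.3398] [509.0911 352.9224]
0.09569771574651403 [264.289  139.7077] [531.4692 381.6907]
0.12369771574651403 [241.2043 276.595 ] [551.2113 549.8533]
```

View pics/crop5.png

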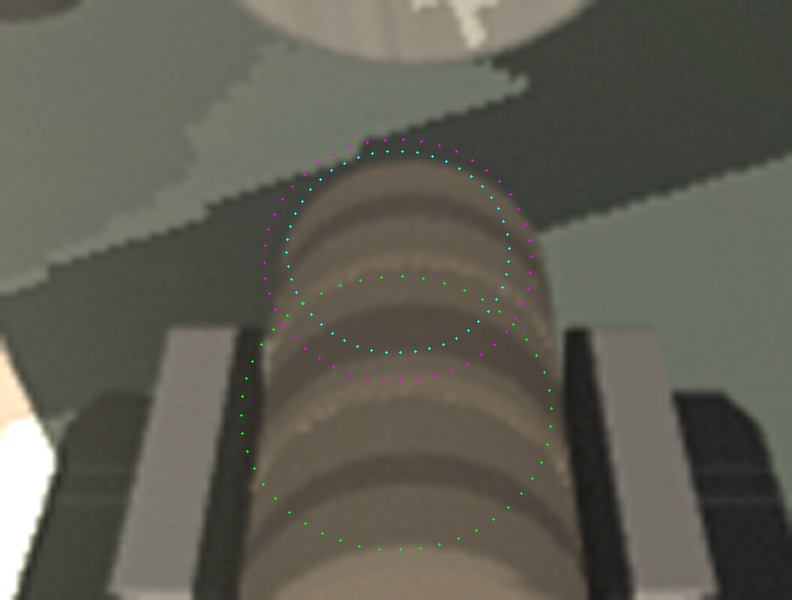

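```bash
cat > g3.py <<'E'
from e import *
w=dict(np.load('w4.npz'));e=w['e'];R=w['Rt'];zf=e[2]-.0313
for nm,z,r,row in(('foot',zf,.0105,235+160.5/6-.4),('foot+2',zf+.002,.0125,235+160.5/6-.4),('top',zf+.064,.0125,235+549/6-.4)):
    for off in(0,-.001,-.002): 
        c=e[:2]+R[:2,0]*off; p=P(w,circ(*c,z,r)); print(nm,off,'far row',p[:,1].min().round(2),'near',p[:,1].max().round(2),'meas',round(row,2))
g=cv2.cvtColor(w['f'],cv2.COLOR_RGB2GRAY)
print('col318 rows 255..275',g[255:275,318]);print('rows 318..335',g[318:336,318]);print('rows 360..430',g[360:430:2,318])
print('bore tool off',(R.T@(np.r_[onz(w,(318.7,202.8),.062)[:2]-e[:2],0])))
E
python3 g3.py
```

```text
foot 0 far row 260.28 near 294.0 meas 261.35
foot -0.001 far row 261.95 near 295.54 meas 261.35
foot -0.002 far row 263.6 near 297.09 meas 261.35
foot+2 0 far row 258.34 near 298.81 meas 261.35
foot+2 -0.001 far row 260.03 near 300.36 meas 261.35
foot+2 -0.002 far row 261.71 near 301.9 meas 261.35
top 0 far row 321.99 near 376.05 meas 326.1
top -0.001 far row 324.28 near 378.08 meas 326.1
top -0.002 far row 326.56 near 380.1 meas 326.1
col318 rows 255..275 [69 46 41 44 43 42 48 61 64 63 62 62 55 53 52 53 60 61 62 62]
rows 318..335 [61 62 61 62 62 61 60 65 77 79 78 80 82 81 82 82 81 82]
rows 360..430 [82 81 82 82 82 81 81 82 82 82 69 69 69 69 69 68 69 69 69 68 70 69 67 68
 68 68 67 67 67 67 69 34 26 26 24]
bore tool off [0.0354 0.0016 0.    ]
```

Request:
move_arm(gripper=[0,0,0,0,0,0,0,0,0,0,0,0], xyz=[[0.03,0,0],[0.062,0.0005,0],[0.062,0.0005,0],[0.062,0.0005,0.02],[0.062,0.0005,0.04],[0.062,0.0005,0.048],[0.062,0.0005,0.051],[0.062,0.0005,0.054],[0.062,0.0005,0.056],[0.062,0.0005,0.058],[0.062,0.0005,0.058],[0.062,0.0005,0.058]], turn=[0,0,0,0,0,0,0,0,0,0,0,0])

```text
t: 11.05
eef_pos: [0.5127, 0.1312, 0.0904]
eef_rot: [2.551, 1.833, 0.0]
ft_force: [-0.2, -0.4, -1.5]
finger_gap: 0.275
grasp_force: 58.9
```

Request:
move_arm(gripper=[0,0,0,0,0,0], xyz=[[0,0,0.003],[0,0,0.006],[0,0,0.009],[0,0,0.012],[0,0,0.012],[0,0,0.012]], turn=[0,0,0,0,0,0])

```text
t: 11.8
eef_pos: [0.5126, 0.1312, 0.0831]
eef_rot: [-2.551, -1.833, 0.0]
ft_force: [0.1, 0.5, -0.8]
finger_gap: 0.276
grasp_force: 58.9
```

Request:
move_arm(gripper=[0,0,0,0,0,0,0,0], xyz=[[0,0,0.004],[0,0,0.008],[0,0,0.012],[0,0,0.016],[0,0,0.019],[0,0,0.021],[0,0,0.021],[0,0,0.021]], turn=[0,0,0,0,0,0,0,0])

```text
t: 12.8
eef_pos: [0.5129, 0.1313, 0.0714]
eef_rot: [2.551, 1.833, 0.001]
ft_force: [-3.9, -0.4, 8.4]
finger_gap: 0.272
grasp_force: 60.0
```

Request:
move_arm(gripper=[0,0,0,0,0,0], xyz=[[-0.0003,-0.0008,0],[-0.0003,-0.0008,0.003],[-0.0003,-0.0008,0.006],[-0.0003,-0.0008,0.008],[-0.0003,-0.0008,0.008],[-0.0003,-0.0008,0.008]], turn=[0,0,0,0,0,0])

```text
t: 13.55
eef_pos: [0.5129, 0.1313, 0.0671]
eef_rot: [2.551, 1.833, 0.002]
ft_force: [-3.8, -1.0, 10.9]
finger_gap: 0.273
grasp_force: 60.1
```

Request:
move_arm(gripper=[0,0,0], xyz=[[-0.0002,-0.0005,0.002],[-0.0002,-0.0005,0.002],[-0.0002,-0.0005,0.002]], turn=[0,0,0])

```text
t: 13.92
eef_pos: [0.5128, 0.1313, 0.0661]
eef_rot: [2.55, 1.833, 0.003]
ft_force: [-2.6, -0.6, 11.1]
finger_gap: 0.273
grasp_force: 60.3
```

Request:
move_arm(gripper=[0,0,0], xyz=[[0,-0.0005,0.001],[0,-0.0005,0.001],[0,-0.0005,0.001]], turn=[0,0,0])

```text
t: 14.3
eef_pos: [0.5128, 0.1313, 0.0657]
eef_rot: [2.55, 1.832, 0.003]
ft_force: [-2.9, -0.3, 11.9]
finger_gap: 0.275
grasp_force: 60.3
```

```bash
python3 -c "
from h import *
for i in range(5): snapshot('side'); s=state(); print(s['eef_pos'],s['ft_force'])"
```

```text
[0.51278339 0.13132064 0.06569137] [-2.37207892 -2.50372566 12.08020988]
[0.5127871  0.13132032 0.06568752] [-2.36540859 -1.6634823  11.3432493 ]
[0.51276577 0.13132194 0.06565571] [-2.51324842 -1.31114471 11.72561309]
[0.51274683 0.13132615 0.06565381] [-2.92435994 -1.72679815 11.46414362]
[0.51278086 0.13130826 0.06567939] [-2.66780369 -0.30781189 11.13031866]
```

Request:
move_arm(gripper=[0,0,0], xyz=[[0,0,0.001],[0,0,0.001],[0,0,0.001]], turn=[0,0,0])

```text
t: 14.92
eef_pos: [0.5128, 0.1313, 0.0652]
eef_rot: [2.55, 1.833, 0.004]
ft_force: [-3.8, -1.4, 12.5]
finger_gap: 0.28
grasp_force: 60.5
```

Request:
move_arm(gripper=[0,0,0], xyz=[[0,0,0.001],[0,0,0.001],[0,0,0.001]], turn=[0,0,0])

```text
t: 15.3
eef_pos: [0.5129, 0.1313, 0.0652]
eef_rot: [2.55, 1.832, 0.004]
ft_force: [-5.5, -1.9, 18.6]
finger_gap: 0.274
grasp_force: 61.2
```

```bash
python3 -c "
from h import *
for i in range(6): snapshot('side'); s=state(); print(s['eef_pos'][2],s['ft_force'])
print([ (d['point'],d['score']) for k in ('ground_plug','vial') for d in spot_in('side',k)])
f=np.mean([0]); 
if 15<s['ft_force'][2]<25: print(finish_job())"
```

```text
0.06519354197345734 [-5.31175919 -0.79994879 18.09434943]
0.0651959185810373 [-6.04248235 -2.04450147 18.4681086 ]
0.06520935278341675 [-4.93398891 -1.5414019  17.48706628]
0.06519970658659971 [-5.8246774  -2.13604666 17.54835408]
0.065153850956578 [-6.33106583 -1.07905264 18.27750228]
0.06521565762820719 [-5.6408863  -1.56279432 17.80675024]
[([288.4, 355.8], 0.72)]
the job is handed in; nothing more can be done
None
```

The raw plug is upright in the free clamp, pressed home on the stop ring and still held there at about 18 N of wrist force. The job is handed in. The stop showed as a clear rise in force with no further travel. The vial was detected in its place at the end; the ground plug was not picked up in that last side view, though nothing was moved near it.

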